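# Feel out the rail under a soft-mounted riser panel and stand the bottle on it

### The job

The flat panel of the low bench riser floats on soft rubber mounts and only stands firm above one hidden support rail, which lies across underneath it somewhere left or right of the middle. With the closed fingers press gently down along the panel until you find the place where it no longer gives or tips, and press there for a moment to be sure; then pick up the full white bottle and set it gently upright on the panel right over that place, so that the panel stays level under it. Never press hard on the panel, never let the bottle's weight tip the panel, and leave the other things alone.

Things in the scene. Friction and masses are not known exactly. Their poses are not given: they have to be found in the camera images.
- riser: low bench riser fixed to the worktop: grey frame 138 mm (its x) by 338 mm (its y), 51 mm high. Origin: centre of its underside, z up. Hidden inside, along its x, lie two bars, one at y = +35 to +90 mm, one at y = -35 to -90 mm (places vary, sides swap). Only the tall one is the support rail: flat top 16 mm wide, 1 mm under the resting panel. The other is 18 mm high and carries nothing.
- panel: flat grey laminate panel in the riser's frame, 126 mm (its x) by 322 mm (its y), 12 mm thick. Origin: centre of its underside, z up; axes as the riser's at rest. At rest it is level, its top 56 mm above the worktop. It sinks on springs (0.22 N per mm, up to 16 mm) and tips about its x axis on springs (3.2 N m per rad, to stops at 0.11 rad), so one end goes down and the other up.
- panel_top (a point): centre of the panel's top face, 12 mm above its origin. Pressed off the rail the panel first sinks 1 mm onto it, then tips over it: it sinks under the finger by 1 mm + force x (distance off the rail) squared / 4 N m, so roughly 11 mm for 4 N at 100 mm off it, 3.5 mm at 50 mm. Right over the rail it sinks only this 1 mm and stays level; its cushioned facing gives 1 mm more per 6 N.
- bottle: full white round reagent bottle with screw cap, 47 mm in diameter, 100 mm high, about 0.5 kg, standing on the worktop to the left of the riser. The straight body reaches from the foot to about 65 mm high, above it a shoulder and the narrower cap. Origin: centre of its underside; z up.
- dish: bystander: round culture plate with lid, 93 mm in diameter, 15 mm high, beyond the riser. Origin: centre of its underside.
- marker: bystander: felt marker lying to the right of the riser, 131 mm long (its y), 11 mm thick. Origin: centre of its underside.
- flask: bystander: clear conical flask with stopper, 80 mm in diameter, 145 mm high, beyond the riser on the right. Origin: centre of its underside.
There are look-alikes about, which are no part of the job. What is shaped like the bottle but brown or orange is not meant.

How it is judged:
By the outcome, as a careful person would: the job done as asked, in the order asked, and still so for the second after the job is handed in, with the robot touching nothing.
It also fails if it takes over 67 s, if anything falls off the work surface, if the arm or the gripper's body presses on something with over 40 N, if the wrist force passes 120 N, or if a joint passes its speed limit or range.

### The arm

A 6-joint arm with a two-finger parallel gripper is mounted at the origin on a cart in front of the work surface, level with it; the furniture and walls round the work are solid. World frame = base frame: x ahead of the robot, y to its left, z up, the work surface at z = 0. Lengths are in m, angles in rad, forces in N, time in s.
With the tool pointing down it reaches from about 0.25 to 0.725 m from the base axis. Payload 4 kg.
Tool frame: the origin (TCP) lies between the finger pads; the fingertips stand 11 mm ahead of it and the grasp point (between the pads) lies 8 mm behind it (tcp_to_tips is the z of the fingertips in the tool frame, in m); z points along the fingers, y is the direction in which the jaws open and shut (so a half turn about z gives the same grasp; the last joint's range is limited). The gripper opens to 85 mm and grips with 20 to 120 N. Pads are 22 mm wide; open, the fingers measure 114 mm over their backs; the gripper's body (76 mm by 85 mm) begins 54 mm behind the grasp point. The pads swing forward as they close: fully open they stand 13 mm farther back than shut.
Start: joints at [-1.328, 0.241, 0.005, 1.335, 0, 1.571], TCP at [0.12, -0.485, 0.242] pointing down, gripper open.
Joint ranges: [-2.72, 2.72], [-1.05, 1.87], [-1.09, 1.28], [-1.99, 2.15], [-1.42, 1.44], [-3.14, 3.14]. Speed limits (rad/s): [2.79, 2.79, 3.14, 3.14, 3.14, 3.14].

### API

Orientations are given as a unit quaternion [x, y, z, w].
In Python, from workcell import * gives the robot as it stands.
- The arm moves only by the tool move_arm, never from a script. Its argument "moves" is a list that holds one entry, the list of rows, each a list of 7 numbers: the shift along the world's x, y, z in units of 500 mm (1.0 is 500 mm), then the turn, a rotation vector about the world's x, y, z in units of 30 degrees (1.0 is 30 degrees), then the closure, from -1 (fully open) to 1 (shut), so that 0 is half open. A call has 1 to 8 rows; each row shifts and turns the pose as measured when the row begins; what a row does not reach is not made up. A row lasts 1/12 s, in which the tool goes at most 41.7 mm and 7.16 degrees, less where a joint would pass 70% of its speed; a pose out of reach is approached as far as the arm can. A call with a number of a shift or a turn outside -1 to 1 is refused whole. A call with a gripper value outside its range is refused whole. The fingers move at their own pace and stop on an object; the grip force is fixed at half the most. Time passes only in rows, so rows that do not move let the fingers close. It gives the time, the measured TCP pose, the force and the opening at its end, in the units of the state.
- get_obs(): the state, without advancing time (a new reading comes with each control period).
- camera(name): name is "scene" or "top" or "wrist"; returns a dict with "pixels" (400x640x3 uint8, red, green, blue), "range_z" (400x640 float32, m along the optical axis (not along the pixel's ray), 0 where there is no reading), "fx", "fy", "cx", "cy" (pixels), "extrinsics" (4x4, takes a point from camera to world coordinates). Camera axes: x right, y down, z forward; pixel columns grow to the right and rows downward; lengths in m; the calibration is good to about 2 mm. A picture is of the moment at which its call begins.
- job_done(): hands the job in, once; it reports no verdict.
The state is a dict: "clock": time; "joint_pos": joint angles; "joint_vel": joint speeds; "tau": joint torques, N m; "eef_pos": TCP position; "tool_rot": TCP orientation; "ft_force": force on the tool from outside, world axes, zero at the start; "ft_torque": the same for the moment, N m; "grip_width": finger opening in m.
Only numpy, scipy, OpenCV 4.12 (cv2) and the standard library are available. Lean on these libraries where they do the work, as an engineer would, in place of code of your own. Each camera call takes 0.05 s, during which the arm holds its last target.

## Working session

There is one attempt and no reset: what is moved stays moved. The work goes in short steps, Python scripts to look and compute and a tool call to move; the robot and the scene stay as the last step left them, time stands still between calls to the robot, and variables do not carry over. Pictures are saved under pics/ and viewed, and the job is handed in when it is done.

Besides the shell and the picture viewer there is one more tool, called after "Call:" as name(argument=value, ...), one argument or row to a line, values as JSON. move_arm: Moves the arm, as the interface text tells. Shifts and turns lie within -1 to 1; 1 stands for 500 mm of shift or 30 degrees of turn. Its arguments: {"type":"object","properties":{"moves":{"type":"array","items":{"type":"array","items":{"type":"array","items":{"type":"number"}}}}},"required":["moves"]}

```bash
ls; mkdir -p pics
cat > h.py <<'E'
from workcell import *
import numpy as np, cv2
def shot(name,fn):
    c=camera(name); cv2.imwrite('pics/%s.png'%fn,c['pixels'][:,:,::-1]); np.savez('pics/%s.npz'%fn,**{k:np.array(v) for k,v in c.items()}); return c
def pt(c,u,v):
    d=float(c['range_z'][v,u]); return (np.array(c['extrinsics'])@[(u-c['cx'])/c['fx']*d,(v-c['cy'])/c['fy']*d,d,1])[:3]
def cloud(c):
    d=c['range_z']; v,u=np.mgrid[:400,:640]
    P=np.stack([(u-c['cx'])/c['fx']*d,(v-c['cy'])/c['fy']*d,d,np.ones_like(d)],-1)
    return (P@np.array(c['extrinsics']).T)[...,:3]
E
python3 - <<'E'
from h import *
print(get_obs())
for n in("top","scene"): c=shot(n,n+'1')
E
```

```text
pics
{'clock': 0.0, 'joint_pos': array([-1.32801817e+00,  2.41396768e-01,  3.74002473e-03,  1.33520350e+00,
        7.99547245e-06,  1.57077992e+00]), 'joint_vel': array([-0.00024978, -0.00025966,  0.00068479, -0.00128114, -0.00062494,
       -0.00074913]), 'tau': array([-9.79090437e-04, -3.72320330e+01,  2.52407169e+01,  1.71091879e-02,
       -1.22782862e-04,  3.31928106e-06]), 'eef_pos': array([ 0.12005736, -0.4847508 ,  0.24142706]), 'tool_rot': array([ 9.92639867e-01,  1.21099253e-01, -1.20984443e-04, -1.02485059e-03]), 'ft_force': array([-0.63616316,  0.10195331, -0.03101453]), 'ft_torque': array([-0.03702686,  0.00984151,  0.00217834]), 'grip_width': 0.08548721484498857}
```

View pics/top1.png

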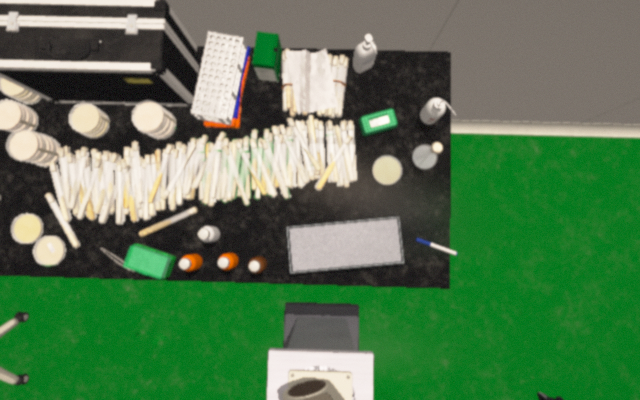

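View pics/scene1.png

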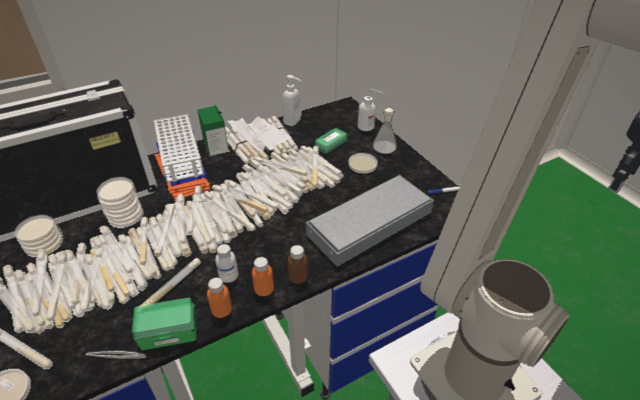

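The top view shows the riser with its centre at about (345,245) and the white bottle at (208,233). The orange and brown bottles are at (190,262), (228,261) and (257,265), and the marker is at (436,246). The bystanders lie beyond the riser.

Run:
```python
from h import *
for n in("top1","scene1"):
    c={k:(v if v.ndim else float(v)) for k,v in np.load('pics/%s.npz'%n).items()}
    P=cloud(c)
    m=(P[...,2]>.045)&(P[...,2]<.065)&(P[...,0]>.2)&(P[...,0]<.6)&(abs(P[...,1])<.35)&(c['range_z']>0)
    # panel
    lab,L,st,_=cv2.connectedComponentsWithStats(m.astype(np.uint8)); i=1+np.argmax(st[1:,4])
    q=P[L==i]; r=cv2.minAreaRect(q[:,:2].astype(np.float32)); print(n,'panel',r,np.median(q[:,2]),st[i])
    # bottles
    m=(P[...,2]>.07)&(P[...,2]<.13)&(P[...,0]>.2)&(P[...,0]<.6)&(P[...,1]<.6)&(P[...,1]>.05)&(c['range_z']>0)
    k,L,st,_=cv2.connectedComponentsWithStats(m.astype(np.uint8))
    for j in range(1,k):
        if st[j,4]>15:
            q=P[L==j]; t=q[q[:,2]>q[:,2].max()-.006]
            print(st[j],q.min(0).round(3),q.max(0).round(3),'cap',((t.min(0)+t.max(0))/2).round(4),c['pixels'][L==j].mean(0).round())
    if n=='top1':
        for u,v in [(208,231),(208,240),(345,245),(290,228),(400,219),(404,263),(291,272)]: print((u,v),pt(c,u,v).round(4))
im=cv2.imread('pics/top1.png'); cv2.imwrite('pics/top1c.png',cv2.resize(im[190:290,160:420],None,fx=3,fy=3,interpolation=cv2.INTER_CUBIC))
```

```text
top1 panel ((0.47463566064834595, -0.0635775774717331), (0.13811622560024261, 0.3382309079170227), 6.777058124542236) 0.05571573533187024 [ 286  216  118   57 5093]
[198 226  16  15 168] [0.476 0.323 0.07 ] [0.517 0.358 0.105] cap [0.4956 0.3434 0.1018] [215. 206. 195.]
[124 245  44  34 552] [0.363 0.454 0.07 ] [0.456 0.579 0.081] cap [0.4097 0.5207 0.0781] [ 89. 196. 124.]
[179 255  16  15 175] [0.391 0.374 0.07 ] [0.432 0.41  0.106] cap [0.4092 0.3945 0.1035] [219. 168. 126.]
[218 254  15  15 167] [0.397 0.263 0.07 ] [0.438 0.302 0.108] cap [0.4166 0.2824 0.1048] [222. 173. 134.]
[248 258  16  15 166] [0.388 0.173 0.07 ] [0.429 0.217 0.106] cap [0.4089 0.1954 0.1034] [182. 160. 142.]
(208, 231) [0.503  0.3325 0.0905]
(208, 240) [0.4767 0.3363 0.073 ]
(345, 245) [ 0.4725 -0.0649  0.0547]
(290, 228) [0.5183 0.0996 0.0501]
(400, 219) [ 5.557e-01 -2.363e-01 -4.000e-04]
(404, 263) [ 0.4207 -0.2508 -0.003 ]
(291, 272) [0.3887 0.0925 0.0496]
scene1 panel ((0.4764460027217865, -0.061443671584129333), (0.1421128809452057, 0.34275224804878235), 6.603433132171631) 0.05579681373628964 [ 306  175  127   81 4490]
[215 244  19  21 270] [0.473 0.328 0.07 ] [0.512 0.37  0.104] cap [0.4965 0.3473 0.101 ] [165. 160. 154.]
[288 245  18  21 271] [0.386 0.178 0.07 ] [0.427 0.222 0.104] cap [0.4089 0.1984 0.101 ] [133. 120. 109.]
[252 257  19  21 281] [0.395 0.266 0.07 ] [0.434 0.31  0.104] cap [0.4168 0.2881 0.1012] [168. 136. 114.]
[207 278  20  22 318] [0.388 0.377 0.07 ] [0.425 0.42  0.104] cap [0.4094 0.3983 0.1012] [167. 135. 113.]
[ 132  298   59   36 1053] [0.363 0.459 0.07 ] [0.456 0.585 0.076] cap [0.4096 0.5222 0.0731] [ 99. 172. 123.]
```

View pics/top1c.png

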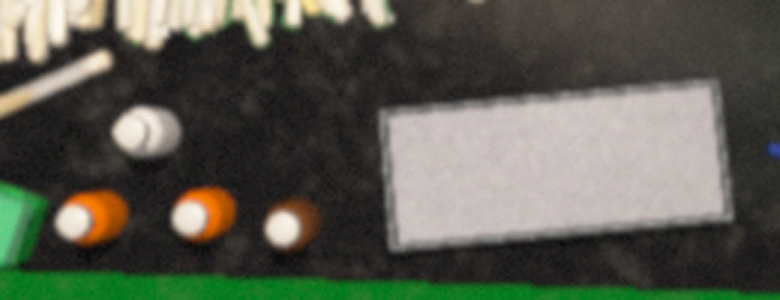

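Panel centre is about (0.4755, -0.0625) with yaw +6.7°, so its y axis is (-0.117, 0.993) and its top is at z≈0.056. The bottle is at about (0.496, 0.345). I'll start probing at s = -60 mm.

Call:
move_arm(
  moves=[
    [[0.056, 0.056, -0.01, 0, 0, -0.03, 1], [0.056, 0.056, -0.01, 0, 0, -0.03, 1], [0.056, 0.056, -0.01, 0, 0, -0.03, 1], [0.056, 0.056, -0.01, 0, 0, -0.03, 1], [0.056, 0.056, -0.01, 0, 0, -0.03, 1], [0.056, 0.056, -0.01, 0, 0, -0.03, 1], [0.056, 0.056, -0.01, 0, 0, -0.03, 1], [0.056, 0.056, -0.01, 0, 0, -0.03, 1]],
  ],
)

```text
clock: 0.77
eef_pos: [0.3443, -0.2559, 0.1973]
tool_rot: [0.999, 0.046, -0.002, -0.001]
ft_force: [0.2, -0.5, 0.8]
grip_width: -0.0002
```

Call:
move_arm(
  moves=[
    [[0.055, 0.053, -0.01, 0, 0, 0.02, 1], [0.055, 0.053, -0.01, 0, 0, 0.02, 1], [0.055, 0.053, -0.02, 0, 0, 0, 1], [0.055, 0.053, -0.03, 0, 0, 0, 1], [0.03, 0.03, -0.03, 0, 0, 0, 1], [0, 0, -0.03, 0, 0, 0, 1], [0, 0, 0, 0, 0, 0, 1], [0, 0, 0, 0, 0, 0, 1]],
  ],
)

```text
clock: 1.43
eef_pos: [0.4771, -0.12, 0.1272]
tool_rot: [0.998, 0.063, -0.002, -0.002]
ft_force: [-0.5, -0.4, -0.5]
grip_width: 0.0
```

Run:
```python
from h import *
o=get_obs()
for k in('clock','eef_pos','tool_rot','ft_force','ft_torque'): print(k,np.round(o[k],4))
```

```text
clock 1.4333
eef_pos [ 0.4771 -0.12    0.1272]
tool_rot [ 0.998   0.0634 -0.0024 -0.0019]
ft_force [-0.4759 -0.4325 -0.4689]
ft_torque [ 0.0344 -0.0328  0.0172]
```

Call:
move_arm(
  moves=[
    [[0.01, 0, -0.04, 0, 0, 0, 1], [0, 0, -0.03, 0, 0, 0, 1], [0, 0, -0.02, 0, 0, 0, 1], [0, 0, -0.01, 0, 0, 0, 1], [0, 0, 0, 0, 0, 0, 1], [0, 0, 0, 0, 0, 0, 1]],
  ],
)

```text
clock: 1.93
eef_pos: [0.4816, -0.124, 0.08]
tool_rot: [0.998, 0.06, -0.001, -0.001]
ft_force: [-0.8, -0.1, -0.1]
grip_width: -0.0001
```

Run:
```python
from h import *
o=get_obs()
for k in('clock','eef_pos','tool_rot','ft_force','ft_torque'): print(k,np.round(o[k],4))
```

```text
clock 1.9333
eef_pos [ 0.4816 -0.124   0.08  ]
tool_rot [ 9.982e-01  6.000e-02 -7.000e-04 -9.000e-04]
ft_force [-0.769  -0.118  -0.0627]
ft_torque [-0.026   0.0318  0.0166]
```

Call:
move_arm(
  moves=[
    [[0, 0, -0.01, 0, 0, 0, 1], [0, 0, -0.01, 0, 0, 0, 1], [0, 0, -0.004, 0, 0, 0, 1], [0, 0, -0.002, 0, 0, 0, 1], [0, 0, 0, 0, 0, 0, 1]],
  ],
)

```text
clock: 2.35
eef_pos: [0.4832, -0.1256, 0.0691]
tool_rot: [0.998, 0.059, 0.002, 0.0]
ft_force: [0.8, -0.5, 0.6]
grip_width: -0.0004
```

Call:
move_arm(
  moves=[
    [[0, 0, -0.002, 0, 0, 0, 1], [0, 0, -0.002, 0, 0, 0, 1]],
  ],
)

```text
clock: 2.52
eef_pos: [0.4835, -0.1256, 0.0673]
tool_rot: [0.998, 0.059, 0.002, 0.0]
ft_force: [-0.2, 0.2, 0.0]
grip_width: 0.0002
```

Call:
move_arm(
  moves=[
    [[0, 0, -0.002, 0, 0, 0, 1], [0, 0, 0, 0, 0, 0, 1]],
  ],
)

```text
clock: 2.68
eef_pos: [0.4836, -0.1255, 0.0662]
tool_rot: [0.998, 0.059, 0.002, 0.0]
ft_force: [0.1, -0.8, -0.4]
grip_width: 0.0001
```

Call:
move_arm(
  moves=[
    [[0, 0, -0.002, 0, 0, 0, 1], [0, 0, 0, 0, 0, 0, 1]],
  ],
)

```text
clock: 2.85
eef_pos: [0.4837, -0.1255, 0.0652]
tool_rot: [0.998, 0.059, 0.002, 0.0]
ft_force: [0.2, 0.1, 0.0]
grip_width: -0.0001
```

Call:
move_arm(
  moves=[
    [[0, 0, -0.002, 0, 0, 0, 1], [0, 0, 0, 0, 0, 0, 1]],
  ],
)

```text
clock: 3.02
eef_pos: [0.4837, -0.1256, 0.0642]
tool_rot: [0.998, 0.059, 0.002, 0.0]
ft_force: [0.2, -0.1, 0.7]
grip_width: 0.0003
```

Call:
move_arm(
  moves=[
    [[0, 0, -0.001, 0, 0, 0, 1], [0, 0, 0, 0, 0, 0, 1]],
  ],
)

```text
clock: 3.18
eef_pos: [0.4838, -0.1256, 0.0638]
tool_rot: [0.998, 0.059, 0.002, 0.0]
ft_force: [0.1, 0.7, 0.6]
grip_width: -0.0002
```

Run:
```python
from h import *
o=get_obs()
for k in('clock','eef_pos','tool_rot','ft_force','ft_torque','tau'): print(k,np.round(o[k],4))
```

```text
clock 3.1833
eef_pos [ 0.4838 -0.1256  0.0638]
tool_rot [9.982e-01 5.920e-02 2.400e-03 4.000e-04]
ft_force [0.1095 0.6814 0.5514]
ft_torque [-0.0149  0.0286 -0.0239]
tau [ 8.62000e-02 -3.92301e+01  2.03759e+01 -1.34400e-01  4.77000e-02
  1.50000e-03]
```

Call:
move_arm(
  moves=[
    [[0, 0, -0.002, 0, 0, 0, 1], [0, 0, -0.002, 0, 0, 0, 1], [0, 0, -0.002, 0, 0, 0, 1], [0, 0, 0, 0, 0, 0, 1]],
  ],
)

```text
clock: 3.52
eef_pos: [0.4839, -0.1259, 0.0609]
tool_rot: [0.998, 0.059, 0.003, 0.001]
ft_force: [-0.7, -0.7, 1.5]
grip_width: -0.0
```

Call:
move_arm(
  moves=[
    [[0, 0, -0.002, 0, 0, 0, 1], [0, 0, 0, 0, 0, 0, 1]],
  ],
)

```text
clock: 3.68
eef_pos: [0.4839, -0.1259, 0.06]
tool_rot: [0.998, 0.059, 0.003, 0.001]
ft_force: [-0.9, -0.2, 3.3]
grip_width: 0.0002
```

Call:
move_arm(
  moves=[
    [[0, 0, 0, 0, 0, 0, 1]],
  ],
)

```text
clock: 3.77
eef_pos: [0.4839, -0.1259, 0.06]
tool_rot: [0.998, 0.059, 0.003, 0.001]
ft_force: [-0.7, -1.2, 2.4]
grip_width: 0.0001
```

Call:
move_arm(
  moves=[
    [[0, 0, 0, 0, 0, 0, 1]],
  ],
)

```text
clock: 3.85
eef_pos: [0.4839, -0.1259, 0.06]
tool_rot: [0.998, 0.059, 0.003, 0.001]
ft_force: [-1.3, -0.5, 2.3]
grip_width: -0.0004
```

Call:
move_arm(
  moves=[
    [[0, 0, 0.02, 0, 0, 0, 1], [0, 0, 0.016, 0, 0, 0, 1], [-0.0065, 0.0515, 0, 0, 0, 0, 1], [-0.0065, 0.0515, 0, 0, 0, 0, 1], [-0.0065, 0.0515, 0, 0, 0, 0, 1], [-0.0065, 0.05, 0, 0, 0, 0, 1], [0, 0, -0.004, 0, 0, 0, 1], [0, 0, -0.004, 0, 0, 0, 1]],
  ],
)

```text
clock: 4.52
eef_pos: [0.4736, -0.0207, 0.0803]
tool_rot: [0.998, 0.057, 0.007, 0.001]
ft_force: [0.1, -0.3, -1.6]
grip_width: 0.0
```

Call:
move_arm(
  moves=[
    [[0, 0, 0, 0, 0, 0, 1], [0, 0, 0, 0, 0, 0, 1]],
  ],
)

```text
clock: 4.68
eef_pos: [0.474, -0.021, 0.0808]
tool_rot: [0.998, 0.058, 0.007, 0.001]
ft_force: [0.4, 0.7, 0.1]
grip_width: -0.0003
```

Call:
move_arm(
  moves=[
    [[-0.004, 0, -0.01, 0, 0, 0, 1], [0, 0, -0.008, 0, 0, 0, 1], [0, 0, -0.005, 0, 0, 0, 1], [0, 0, -0.002, 0, 0, 0, 1], [0, 0, 0, 0, 0, 0, 1]],
  ],
)

```text
clock: 5.1
eef_pos: [0.4721, -0.0242, 0.0669]
tool_rot: [0.998, 0.055, 0.007, 0.001]
ft_force: [0.2, -0.4, 0.4]
grip_width: 0.0
```

Call:
move_arm(
  moves=[
    [[0, 0, -0.002, 0, 0, 0, 1], [0, 0, 0, 0, 0, 0, 1]],
  ],
)

```text
clock: 5.27
eef_pos: [0.4722, -0.0244, 0.0657]
tool_rot: [0.998, 0.054, 0.007, 0.001]
ft_force: [-0.2, 0.5, 1.3]
grip_width: -0.0001
```

Call:
move_arm(
  moves=[
    [[0, 0, -0.001, 0, 0, 0, 1], [0, 0, 0, 0, 0, 0, 1]],
  ],
)

```text
clock: 5.43
eef_pos: [0.4722, -0.0244, 0.0656]
tool_rot: [0.998, 0.054, 0.007, 0.001]
ft_force: [-1.1, 0.6, 2.0]
grip_width: 0.0
```

```bash
cat >> h.py <<'E'
C=np.array([.4755,-.0625]); EY=np.array([-.1167,.9932]); EX=np.array([.9932,.1167])
def tilt(c):
    P=cloud(c); d=P[...,:2]-C; s=d@EY; t=d@EX
    m=(c['range_z']>0)&(abs(s)<.15)&(abs(t)<.053)&(abs(P[...,2]-.055)<.022)
    S,T,Z=s[m],t[m],P[...,2][m]
    k=np.ones(len(S),bool)
    for _ in range(8):
        A=np.c_[S,T,np.ones_like(S)]; x,*_=np.linalg.lstsq(A[k],Z[k],rcond=None); r=Z-A@x; k=abs(r-np.median(r[k]))<.004
    return x.round(4),k.sum()
def meas(n=8,cam='top'):
    F=[];X=[]
    for i in range(n):
        c=camera(cam); o=get_obs(); F.append(o['ft_force']); X.append(o['eef_pos'])
        if i==n-1: print(cam,'tilt s,t,z0',tilt(c))
    c=camera('scene'); print('scene tilt',tilt(c)); o=get_obs()
    p=np.mean(X,0); print(o['clock'],'F',np.mean(F,0).round(2),'p',p.round(4),'s',((p[:2]-C)@EY).round(4),'t',((p[:2]-C)@EX).round(4))
E
python3 - <<'E'
from h import *
for n in("top1","scene1"):
    c={k:(v if v.ndim else float(v)) for k,v in np.load('pics/%s.npz'%n).items()}
    print(tilt(c))
meas()
E
```

```text
(array([0.0007, 0.0003, 0.0561]), np.int64(3316))
(array([ 0.0009, -0.0002,  0.0562]), np.int64(2935))
top tilt s,t,z0 (array([ 0.0015, -0.0007,  0.0547]), np.int64(1930))
scene tilt (array([0.001 , 0.0018, 0.0548]), np.int64(2508))
5.8833 F [-0.81  0.25  3.04] p [ 0.4722 -0.0244  0.0655] s 0.0382 t 0.0011
```

Pressing with 3 N at s=+38 mm keeps the panel level, with only about 1.4 mm of sink. I'll probe both sides of it to centre on the rail.

Call:
move_arm(
  moves=[
    [[0, 0, 0.012, 0, 0, 0, 1], [-0.005, 0.04, 0.002, 0, 0, 0, 1], [0, 0, 0, 0, 0, 0, 1], [0, 0, -0.006, 0, 0, 0, 1], [0, 0, -0.004, 0, 0, 0, 1], [0, 0, 0, 0, 0, 0, 1]],
  ],
)

```text
clock: 6.38
eef_pos: [0.4708, -0.0047, 0.0678]
tool_rot: [0.999, 0.054, 0.008, 0.001]
ft_force: [0.4, 0.1, -0.6]
grip_width: 0.0003
```

Call:
move_arm(
  moves=[
    [[0, 0, -0.001, 0, 0, 0, 1], [0, 0, 0, 0, 0, 0, 1]],
  ],
)

```text
clock: 6.55
eef_pos: [0.4706, -0.0054, 0.0669]
tool_rot: [0.999, 0.054, 0.008, 0.001]
ft_force: [0.2, -0.1, -0.3]
grip_width: -0.0002
```

Call:
move_arm(
  moves=[
    [[0, 0, -0.002, 0, 0, 0, 1], [0, 0, -0.001, 0, 0, 0, 1], [0, 0, 0, 0, 0, 0, 1]],
  ],
)

```text
clock: 6.8
eef_pos: [0.4708, -0.0056, 0.0655]
tool_rot: [0.999, 0.053, 0.008, 0.001]
ft_force: [0.1, -0.1, 2.8]
grip_width: 0.0004
```

Call:
move_arm(
  moves=[
    [[0, 0, -0.001, 0, 0, 0, 1], [0, 0, 0, 0, 0, 0, 1]],
  ],
)

```text
clock: 6.97
eef_pos: [0.4708, -0.0056, 0.0654]
tool_rot: [0.999, 0.053, 0.008, 0.001]
ft_force: [-0.2, -0.4, 3.5]
grip_width: -0.0003
```

```bash
python3 -c "
from h import *
meas()"
```

```text
top tilt s,t,z0 (array([-0.0081, -0.0017,  0.0547]), np.int64(1913))
scene tilt (array([-0.0073, -0.0007,  0.055 ]), np.int64(2506))
7.4167 F [-1.3   0.65  3.51] p [ 0.4708 -0.0056  0.0654] s 0.057 t 0.0019
```

Call:
move_arm(
  moves=[
    [[0, 0, 0.012, 0, 0, 0, 1], [0.005, -0.04, 0.002, 0, 0, 0, 1], [0.004, -0.038, 0, 0, 0, 0, 1], [0, 0, 0, 0, 0, 0, 1], [0, 0, -0.006, 0, 0, 0, 1], [0, 0, -0.005, 0, 0, 0, 1], [0, 0, 0, 0, 0, 0, 1]],
  ],
)

```text
clock: 8.0
eef_pos: [0.4759, -0.0456, 0.0667]
tool_rot: [0.999, 0.054, 0.008, 0.002]
ft_force: [-0.8, -0.3, 0.6]
grip_width: -0.0001
```

Call:
move_arm(
  moves=[
    [[0, 0, -0.002, 0, 0, 0, 1], [0, 0, -0.001, 0, 0, 0, 1], [0, 0, 0, 0, 0, 0, 1]],
  ],
)

```text
clock: 8.25
eef_pos: [0.476, -0.0452, 0.0653]
tool_rot: [0.998, 0.055, 0.008, 0.003]
ft_force: [-1.6, -1.3, 3.3]
grip_width: -0.0001
```

Call:
move_arm(
  moves=[
    [[0, 0, -0.001, 0, 0, 0, 1], [0, 0, 0, 0, 0, 0, 1]],
  ],
)

```text
clock: 8.42
eef_pos: [0.476, -0.0452, 0.0653]
tool_rot: [0.998, 0.055, 0.008, 0.003]
ft_force: [-1.2, -2.0, 3.4]
grip_width: 0.0
```

```bash
python3 -c "
from h import *
meas()"
```

```text
top tilt s,t,z0 (array([ 0.0095, -0.0024,  0.0542]), np.int64(1863))
scene tilt (array([0.0099, 0.0003, 0.0542]), np.int64(2521))
8.8667 F [-1.33 -1.54  3.83] p [ 0.476  -0.0452  0.0652] s 0.0171 t 0.0025
```

The tilt is +0.009 at s=17 mm and -0.0085 at s=57 mm, so the rail is centred at s≈+38 mm. I'll go back there for a confirming press.

Call:
move_arm(
  moves=[
    [[0, 0, 0.012, 0, 0, 0, 1], [-0.005, 0.042, 0.002, 0, 0, 0, 1], [0, 0, 0, 0, 0, 0, 1], [0, 0, -0.006, 0, 0, 0, 1], [0, 0, -0.005, 0, 0, 0, 1], [0, 0, 0, 0, 0, 0, 1]],
  ],
)

```text
clock: 9.37
eef_pos: [0.4735, -0.0222, 0.066]
tool_rot: [0.998, 0.055, 0.008, 0.001]
ft_force: [0.2, -0.5, 0.4]
grip_width: 0.0002
```

Call:
move_arm(
  moves=[
    [[0, 0, -0.002, 0, 0, 0, 1], [0, 0, -0.001, 0, 0, 0, 1], [0, 0, 0, 0, 0, 0, 1]],
  ],
)

```text
clock: 9.62
eef_pos: [0.4736, -0.0223, 0.0651]
tool_rot: [0.998, 0.055, 0.008, -0.0]
ft_force: [-1.4, 0.0, 4.5]
grip_width: 0.0
```

```bash
python3 -c "
from h import *
meas(14)"
```

```text
top tilt s,t,z0 (array([ 0.0014, -0.0012,  0.0543]), np.int64(1898))
scene tilt (array([0.0019, 0.0024, 0.0543]), np.int64(2517))
10.3667 F [-1.59  1.12  5.05] p [ 0.4736 -0.0223  0.0651] s 0.0402 t 0.0028
```

Confirmed: at 5 N the panel stays level. Next is the bottle.

Call:
move_arm(
  moves=[
    [[0, 0, 0.04, 0, 0, 0, 1], [0, 0, 0.07, 0, 0, 0, 1], [0, 0, 0.07, 0, 0, 0, -1], [0, 0.06, 0.03, 0, 0, 0, -1], [0.005, 0.08, 0, 0, 0, 0, -1], [0.005, 0.08, 0, 0, 0, 0, -1], [0.005, 0.08, 0, 0, 0, 0, -1], [0.005, 0.08, 0, 0, 0, 0, -1]],
  ],
)

```text
clock: 11.03
eef_pos: [0.4907, 0.1061, 0.1746]
tool_rot: [0.995, 0.093, 0.004, -0.025]
ft_force: [-0.3, -0.5, 0.6]
grip_width: 0.0717
```

Call:
move_arm(
  moves=[
    [[0.005, 0.08, 0, 0, 0, 0, -1], [0.005, 0.08, 0, 0, 0, 0, -1], [0.005, 0.08, 0, 0, 0, 0, -1], [0.005, 0.04, 0, 0, 0, 0, -1], [0, 0, 0, 0, 0, 0, -1], [0, 0, 0, 0, 0, 0, -1]],
  ],
)

```text
clock: 11.53
eef_pos: [0.519, 0.186, 0.1731]
tool_rot: [0.988, 0.145, -0.002, -0.052]
ft_force: [-1.2, -0.2, -0.1]
grip_width: 0.0854
```

```bash
python3 -c "
from h import *
o=get_obs();print(o['clock'],o['eef_pos'],o['tool_rot'],o['grip_width'],o['ft_force'])
c=shot('wrist','w1');shot('scene','s2')
print(tilt(camera('scene')))"
```

```text
11.5333 [0.51898038 0.18602248 0.17313192] [ 0.98808676  0.14472859 -0.00182557 -0.05229593] 0.08539153656889964 [-1.2293063  -0.15663114 -0.13279986]
(array([ 0.0007, -0.0002,  0.0563]), np.int64(2562))
```

View pics/w1.png

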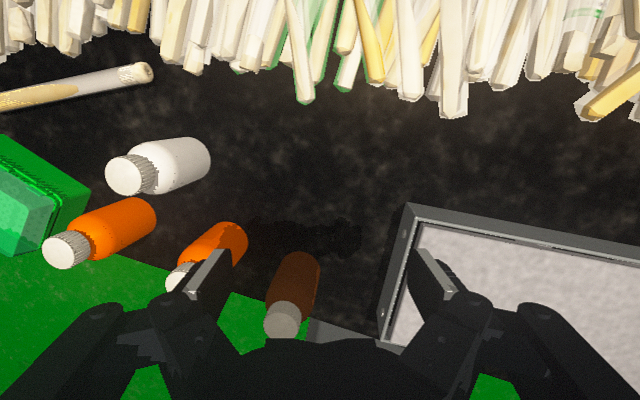

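View pics/s2.png

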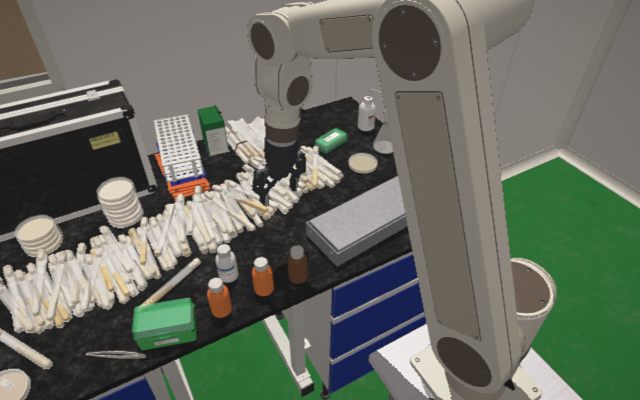

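Wrist view: the white bottle stands at about (160,165), clear of its neighbours. The tool lagged and tilted on the way, so I'll check the joints and work out a correction.

```bash
cat >> h.py <<'E'
from scipy.spatial.transform import Rotation as R
def corr(yaw,target=None):
    o=get_obs(); q=R.from_quat(o['tool_rot']); g=R.from_euler('z',yaw,degrees=True)*R.from_quat([1,0,0,0])
    v=(g*q.inv()).as_rotvec(degrees=True)
    print('clk',round(o['clock'],2),'p',o['eef_pos'].round(4),'turn units',(v/30).round(3),'deg',v.round(2),'j',o['joint_pos'].round(3),'w',round(o['grip_width'],4),'F',o['ft_force'].round(2))
    if target is not None: print('shift units',((np.array(target)-o['eef_pos'])/.5).round(4))
E
python3 -c "
from h import *
corr(6.7,[.496,.3455,.14])"
```

```text
clk 11.68 p [0.5187 0.1853 0.1734] turn units [-0.2   -0.018 -0.329] deg [-6.   -0.55 -9.88] j [ 0.288  0.369 -0.004  1.187  0.104  3.14 ] w 0.0855 F [ 0.56 -0.26  0.16]
shift units [-0.0453  0.3204 -0.0669]
```

Joint 6 is at its limit. The bottle is round, so I'll grasp it with the tool yawed to about 32° instead.

```bash
python3 -c "
from h import *
corr(32,[.496,.3455,.14])"
```

```text
clk 11.68 p [0.5187 0.1853 0.1734] turn units [-0.191 -0.062  0.513] deg [-5.74 -1.85 15.39] j [ 0.288  0.369 -0.004  1.187  0.104  3.14 ] w 0.0855 F [ 0.56 -0.26  0.16]
shift units [-0.0453  0.3204 -0.0669]
```

Call:
move_arm(
  moves=[
    [[0, 0, 0, -0.06, -0.02, 0.16, -1], [0, 0, 0, -0.06, -0.02, 0.16, -1], [0, 0, 0, -0.06, -0.02, 0.16, -1], [-0.01, 0.07, 0, 0, 0, 0, -1], [-0.01, 0.075, 0, 0, 0, 0, -1], [-0.01, 0.075, 0, 0, 0, 0, -1], [-0.01, 0.07, 0, 0, 0, 0, -1], [0, 0, 0, 0, 0, 0, -1]],
  ],
)

```text
clock: 12.35
eef_pos: [0.5029, 0.3136, 0.1753]
tool_rot: [0.962, 0.274, -0.001, -0.003]
ft_force: [0.6, 0.2, -1.2]
grip_width: 0.0853
```

```bash
python3 -c "
from h import *
corr(32,[.496,.3455,.14])"
```

```text
clk 12.35 p [0.5029 0.3136 0.1753] turn units [-0.012 -0.007  0.006] deg [-0.35 -0.21  0.19] j [0.554 0.458 0.142 1.255 0.007 3.14 ] w 0.0853 F [ 0.64  0.18 -1.21]
shift units [-0.0137  0.0638 -0.0707]
```

Call:
move_arm(
  moves=[
    [[0, 0, 0, -0.006, -0.003, 0.13, -1], [0, 0, 0, -0.006, -0.003, 0.13, -1], [-0.007, 0.035, 0, 0, 0, 0, -1], [-0.007, 0.03, 0, 0, 0, 0, -1], [0, 0, 0, 0, 0, 0, -1], [0, 0, 0, 0, 0, 0, -1]],
  ],
)

```text
clock: 12.85
eef_pos: [0.4953, 0.3413, 0.1758]
tool_rot: [0.941, 0.339, -0.002, 0.002]
ft_force: [0.5, -0.5, 0.1]
grip_width: 0.0857
```

```bash
python3 -c "
from h import *
corr(39,[.496,.3455,.14]); shot('wrist','w2')"
```

```text
clk 12.85 p [0.4953 0.3413 0.1758] turn units [ 0.01  -0.003 -0.02 ] deg [ 0.31 -0.08 -0.6 ] j [ 0.605  0.479  0.176  1.273 -0.004  3.056] w 0.0857 F [ 0.47 -0.5   0.14]
shift units [ 0.0013  0.0083 -0.0716]
```

View pics/w2.png

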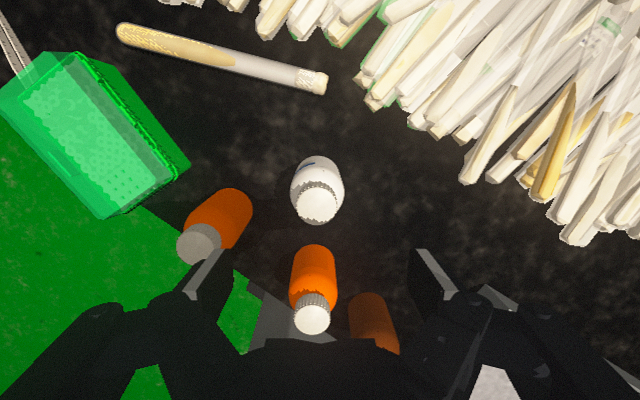

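```bash
python3 -c "
from h import *
c={k:(v if v.ndim else float(v)) for k,v in np.load('pics/w2.npz').items()}
P=cloud(c); m=(P[...,2]>.094)&(P[...,2]<.11)&(np.hypot(P[...,0]-.496,P[...,1]-.345)<.03)
q=P[m];print(m.sum(),q.min(0),q.max(0),q.mean(0)); r=cv2.minEnclosingCircle(q[:,:2].astype(np.float32)); print(r)"
```

```text
1289 [0.48250819 0.33319151 0.094091  ] [0.51303237 0.36400931 0.10205022] [0.49845534 0.34926103 0.09985731]
((0.4975912570953369, 0.3484984338283539), 0.01568853296339512)
```

Call:
move_arm(
  moves=[
    [[0.002, 0.006, -0.03, 0, 0, 0, -1], [0.002, 0.006, -0.05, 0, 0, 0, -1], [0, 0, -0.05, 0, 0, 0, -1], [0, 0, -0.05, 0, 0, 0, -1], [0, 0, -0.03, 0, 0, 0, -1], [0, 0, -0.02, 0, 0, 0, -1], [0, 0, 0, 0, 0, 0, -1], [0, 0, 0, 0, 0, 0, -1]],
  ],
)

```text
clock: 13.57
eef_pos: [0.5002, 0.3411, 0.0599]
tool_rot: [0.942, 0.334, 0.001, 0.003]
ft_force: [-0.4, 0.4, 0.5]
grip_width: 0.0853
```

```bash
python3 -c "
from h import *
corr(39,[.497,.347,.046])"
```

```text
clk 13.57 p [0.5002 0.3411 0.0599] turn units [ 0.009  0.009 -0.002] deg [ 0.27  0.26 -0.07] j [ 0.602  0.576  0.018  1.011 -0.006  3.061] w 0.0853 F [-0.41  0.37  0.47]
shift units [-0.0064  0.0118 -0.0278]
```

Call:
move_arm(
  moves=[
    [[-0.006, 0.013, -0.01, 0.008, 0.008, 0, -1], [0, 0, -0.012, 0, 0, 0, -1], [0, 0, -0.006, 0, 0, 0, -1], [0, 0, 0, 0, 0, 0, -1]],
  ],
)

```text
clock: 13.9
eef_pos: [0.4994, 0.3493, 0.0486]
tool_rot: [0.943, 0.334, 0.003, -0.001]
ft_force: [-0.8, -0.1, 1.2]
grip_width: 0.0854
```

```bash
python3 -c "
from h import *
corr(39,[.497,.347,.046]); shot('scene','s3')
im=cv2.imread('pics/s3.png'); cv2.imwrite('pics/s3c.png',cv2.resize(im[180:340,140:380],None,fx=3,fy=3))"
```

```text
clk 13.9 p [0.4994 0.3493 0.0486] turn units [-0.007  0.01  -0.   ] deg [-0.21  0.31 -0.01] j [ 0.61   0.591  0.012  0.984 -0.     3.071] w 0.0854 F [-0.83 -0.08  1.16]
shift units [-0.0049 -0.0045 -0.0051]
```

View pics/s3c.png

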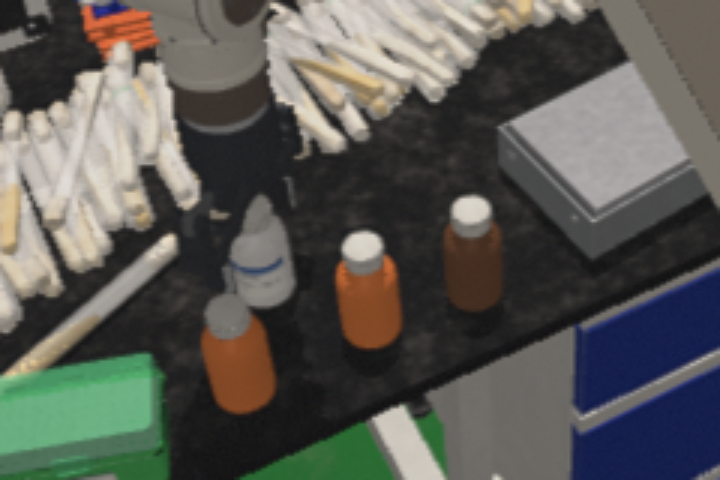

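Call:
move_arm(
  moves=[
    [[-0.004, -0.004, -0.006, 0, 0, 0, -1], [0, 0, 0, 0, 0, 0, -1], [0, 0, 0, 0, 0, 0, 1], [0, 0, 0, 0, 0, 0, 1], [0, 0, 0, 0, 0, 0, 1], [0, 0, 0, 0, 0, 0, 1], [0, 0, 0, 0, 0, 0, 1], [0, 0, 0, 0, 0, 0, 1]],
  ],
)

```text
clock: 14.62
eef_pos: [0.4985, 0.3477, 0.0476]
tool_rot: [0.943, 0.334, 0.005, -0.001]
ft_force: [0.5, -0.4, -0.6]
grip_width: 0.0448
```

```bash
python3 -c "
from h import *
corr(39,[.497,.347,.046])"
```

```text
clk 14.62 p [0.4985 0.3477 0.0476] turn units [-0.01   0.017 -0.001] deg [-0.31  0.51 -0.02] j [ 6.09e-01  5.87e-01  1.00e-03  9.74e-01 -1.00e-03  3.07e+00] w 0.0448 F [ 0.53 -0.4  -0.6 ]
shift units [-0.0029 -0.0014 -0.0031]
```

Call:
move_arm(
  moves=[
    [[0, 0, 0.02, 0, 0, 0, 1], [0, 0, 0.03, 0, 0, 0, 1], [0, 0, 0.04, 0, 0, 0, 1], [0, 0, 0.04, 0, 0, 0, 1], [0, 0, 0.04, 0, 0, 0, 1], [0, 0, 0.04, 0, 0, 0, 1], [0, 0, 0.03, 0, 0, 0, 1], [0, 0, 0, 0, 0, 0, 1]],
  ],
)

```text
clock: 15.28
eef_pos: [0.4888, 0.3416, 0.1638]
tool_rot: [0.942, 0.334, -0.009, 0.002]
ft_force: [1.4, 0.4, -4.4]
grip_width: 0.045
```

```bash
python3 -c "
from h import *
corr(36,[.4709,-.0238,.165]);shot('scene','s4')"
```

```text
clk 15.28 p [0.4888 0.3416 0.1638] turn units [ 0.019 -0.029 -0.101] deg [ 0.56 -0.88 -3.04] j [0.61  0.486 0.157 1.259 0.    3.07 ] w 0.045 F [ 1.38  0.38 -4.39]
shift units [-0.0358 -0.7308  0.0025]
```

View pics/s4.png

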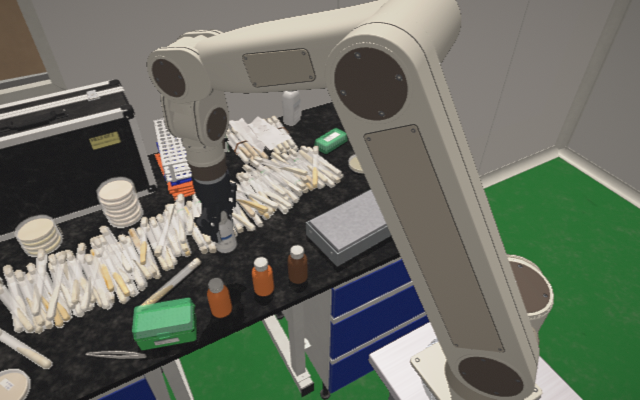

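The bottle is held and lifted (about 4.4 N). Carrying it to the panel.

Call:
move_arm(
  moves=[
    [[0, -0.04, 0, 0.01, -0.015, 0, 1], [0, -0.06, 0, 0.01, -0.015, 0, 1], [0, -0.06, 0, 0, 0, 0, 1], [0, -0.06, 0, 0, 0, 0, 1], [0, -0.06, 0, 0, 0, 0, 1], [0, -0.06, 0, 0, 0, 0, 1], [0, -0.06, 0, 0, 0, 0, 1], [0, -0.06, 0, 0, 0, 0, 1]],
  ],
)

```text
clock: 16.0
eef_pos: [0.4777, 0.1069, 0.1475]
tool_rot: [0.94, 0.341, -0.011, -0.001]
ft_force: [-0.0, -0.1, -4.9]
grip_width: 0.045
```

```bash
python3 -c "
from h import *
corr(36,[.4709,-.0238,.165])"
```

```text
clk 16.0 p [0.4777 0.1069 0.1475] turn units [ 0.009 -0.042 -0.128] deg [ 0.26 -1.26 -3.83] j [ 0.22   0.3   -0.171  1.122 -0.     2.667] w 0.045 F [-0.01 -0.11 -4.9 ]
shift units [-0.0135 -0.2614  0.0349]
```

Call:
move_arm(
  moves=[
    [[-0.003, -0.06, 0.005, 0.003, -0.015, -0.03, 1], [-0.003, -0.06, 0.005, 0.003, -0.015, -0.03, 1], [-0.003, -0.06, 0.005, 0.003, -0.015, -0.03, 1], [-0.003, -0.04, 0, 0, 0, 0, 1], [0, -0.015, 0, 0, 0, 0, 1], [0, 0, 0, 0, 0, 0, 1], [0, 0, 0, 0, 0, 0, 1]],
  ],
)

```text
clock: 16.58
eef_pos: [0.4602, -0.0221, 0.1439]
tool_rot: [0.95, 0.313, -0.01, -0.002]
ft_force: [0.0, 0.3, -6.2]
grip_width: 0.0453
```

```bash
python3 -c "
from h import *
corr(33,[.4709,-.0238,.115])"
```

```text
clk 16.58 p [ 0.4602 -0.0221  0.1439] turn units [ 0.003 -0.04  -0.116] deg [ 0.09 -1.2  -3.48] j [-0.046  0.249 -0.252  1.09  -0.003  2.459] w 0.0453 F [ 0.01  0.26 -6.21]
shift units [ 0.0214 -0.0034 -0.0579]
```

Call:
move_arm(
  moves=[
    [[0.007, -0.002, -0.01, 0.005, -0.02, 0, 1], [0.007, -0.001, -0.02, 0.005, -0.02, 0, 1], [0.007, 0, -0.018, 0.003, -0.017, 0, 1], [0, 0, -0.01, 0, 0, 0, 1], [0, 0, 0, 0, 0, 0, 1], [0, 0, 0, 0, 0, 0, 1]],
  ],
)

```text
clock: 17.08
eef_pos: [0.4711, -0.0172, 0.1105]
tool_rot: [0.948, 0.318, 0.005, -0.003]
ft_force: [-0.2, -1.0, -5.6]
grip_width: 0.0449
```

```bash
python3 -c "
from h import *
corr(33,[.4709,-.0238,.106]);shot('scene','s5')
im=cv2.imread('pics/s5.png'); cv2.imwrite('pics/s5c.png',cv2.resize(im[140:300,260:460],None,fx=4,fy=3.7))"
```

```text
clk 17.08 p [ 0.4711 -0.0172  0.1105] turn units [-0.016  0.016 -0.135] deg [-0.47  0.48 -4.05] j [-0.042  0.283 -0.303  0.977  0.009  2.453] w 0.0449 F [-0.22 -0.96 -5.64]
shift units [-0.0004 -0.0133 -0.0089]
```

View pics/s5c.png

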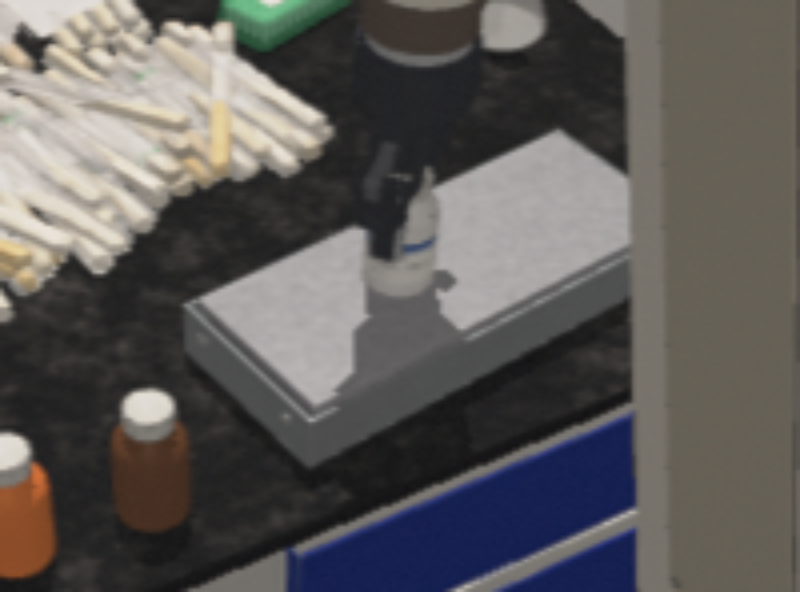

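Call:
move_arm(
  moves=[
    [[0, -0.012, 0, 0, 0, 0, 1], [0, 0, 0, 0, 0, 0, 1], [0, 0, 0, 0, 0, 0, 1]],
  ],
)

```text
clock: 17.38
eef_pos: [0.4716, -0.0228, 0.1113]
tool_rot: [0.948, 0.319, 0.006, -0.003]
ft_force: [-0.4, -0.7, -5.4]
grip_width: 0.045
```

```bash
cat >> h.py <<'E'
from scipy.optimize import least_squares
def bot(c,z0,z1,cx):
    P=cloud(c); px=c['pixels'].astype(float)
    m=(P[...,2]>z0)&(P[...,2]<z1)&(np.hypot(P[...,0]-cx[0],P[...,1]-cx[1])<.035)&(px.min(-1)>75)
    q=P[m][:,:2]; f=least_squares(lambda x:np.hypot(*(q-x).T)-.0235,cx,loss='soft_l1',f_scale=.002)
    print('bottle',m.sum(),f.x.round(4),'s',((f.x-C)@EY).round(4),'t',((f.x-C)@EX).round(4),'res',np.abs(f.fun).mean().round(4))
E
python3 -c "
from h import *
corr(33,[.4709,-.0238,.104])
c0={k:(v if v.ndim else float(v)) for k,v in np.load('pics/scene1.npz').items()}
bot(c0,.01,.06,[.497,.347])
c=camera('scene'); bot(c,.066,.095,[.471,-.024]); print(tilt(c))"
```

```text
clk 17.38 p [ 0.4716 -0.0228  0.1113] turn units [-0.016  0.017 -0.139] deg [-0.47  0.52 -4.16] j [-0.054  0.283 -0.301  0.978  0.009  2.439] w 0.045 F [-0.35 -0.69 -5.43]
shift units [-0.0014 -0.002  -0.0146]
bottle 234 [0.4974 0.3478] s 0.405 t 0.0696 res 0.0009
bottle 136 [ 0.4707 -0.0219] s 0.0409 t -0.0001 res 0.001
(array([ 0.0005, -0.0003,  0.0563]), np.int64(2540))
```

Bottle fit puts it at s≈40 mm. I'll nudge it 2 mm and lower gently.

Call:
move_arm(
  moves=[
    [[0, -0.005, -0.004, 0, 0, 0, 1], [0, 0, -0.005, 0, 0, 0, 1], [0, 0, -0.003, 0, 0, 0, 1], [0, 0, -0.002, 0, 0, 0, 1], [0, 0, 0, 0, 0, 0, 1]],
  ],
)

```text
clock: 17.85
eef_pos: [0.4723, -0.0263, 0.1046]
tool_rot: [0.948, 0.318, 0.007, -0.002]
ft_force: [-0.6, -0.1, -5.5]
grip_width: 0.045
```

Call:
move_arm(
  moves=[
    [[0, 0, -0.002, 0, 0, 0, 1], [0, 0, 0, 0, 0, 0, 1]],
  ],
)

```text
clock: 18.02
eef_pos: [0.4721, -0.0263, 0.1033]
tool_rot: [0.948, 0.318, 0.006, -0.002]
ft_force: [-0.2, 0.6, -5.7]
grip_width: 0.0448
```

```bash
python3 -c "
from h import *
corr(33,[.4709,-.0238,.104])
c=camera('scene'); bot(c,.066,.095,[.471,-.024]); print(tilt(c))"
```

```text
clk 18.02 p [ 0.4721 -0.0263  0.1033] turn units [-0.015  0.021 -0.136] deg [-0.45  0.63 -4.09] j [-0.061  0.293 -0.312  0.956  0.009  2.433] w 0.0448 F [-0.2   0.64 -5.72]
shift units [-0.0025  0.005   0.0015]
bottle 130 [ 0.4714 -0.0254] s 0.0373 t 0.0003 res 0.0011
(array([-0.    , -0.0009,  0.0559]), np.int64(2519))
```

Call:
move_arm(
  moves=[
    [[0, 0.002, -0.001, 0, 0, 0, 1], [0, 0, -0.001, 0, 0, 0, 1], [0, 0, 0, 0, 0, 0, 1]],
  ],
)

```text
clock: 18.32
eef_pos: [0.4724, -0.0251, 0.1025]
tool_rot: [0.948, 0.318, 0.007, -0.002]
ft_force: [0.3, 0.7, -5.6]
grip_width: 0.0447
```

Call:
move_arm(
  moves=[
    [[0, 0, -0.001, 0, 0, 0, 1], [0, 0, 0, 0, 0, 0, 1]],
  ],
)

```text
clock: 18.48
eef_pos: [0.4725, -0.0251, 0.1022]
tool_rot: [0.948, 0.318, 0.007, -0.002]
ft_force: [-0.3, -0.8, -3.8]
grip_width: 0.0448
```

Call:
move_arm(
  moves=[
    [[0, 0, -0.001, 0, 0, 0, 1], [0, 0, 0, 0, 0, 0, 1]],
  ],
)

```text
clock: 18.65
eef_pos: [0.4725, -0.0251, 0.1021]
tool_rot: [0.948, 0.318, 0.007, -0.002]
ft_force: [-1.6, 0.3, -4.1]
grip_width: 0.045
```

Contact has started: the load on the arm is falling. I'll continue in half-millimetre steps.

Call:
move_arm(
  moves=[
    [[0, 0, -0.001, 0, 0, 0, 1], [0, 0, 0, 0, 0, 0, 1]],
  ],
)

```text
clock: 18.82
eef_pos: [0.4725, -0.025, 0.1019]
tool_rot: [0.948, 0.318, 0.007, -0.002]
ft_force: [-1.2, -1.0, -2.6]
grip_width: 0.045
```

Call:
move_arm(
  moves=[
    [[0, 0, -0.001, 0, 0, 0, 1], [0, 0, 0, 0, 0, 0, 1]],
  ],
)

```text
clock: 18.98
eef_pos: [0.4725, -0.025, 0.1018]
tool_rot: [0.948, 0.318, 0.007, -0.002]
ft_force: [-0.9, 0.1, -1.8]
grip_width: 0.0451
```

```bash
python3 -c "
from h import *
meas(4,'scene'); c=camera('scene'); bot(c,.066,.095,[.471,-.024])"
```

```text
scene tilt s,t,z0 (array([0.0012, 0.0017, 0.0546]), np.int64(2494))
scene tilt (array([0.0004, 0.0006, 0.0545]), np.int64(2490))
19.2333 F [-1.53  0.21 -2.09] p [ 0.4725 -0.025   0.1018] s 0.0376 t 0.0014
bottle 125 [ 0.4719 -0.0244] s 0.0383 t 0.0008 res 0.0012
```

Level so far, with the bottle at s=38.3 mm. I'll lower a little more and then release slowly.

Call:
move_arm(
  moves=[
    [[0, 0, -0.001, 0, 0, 0, 1], [0, 0, -0.001, 0, 0, 0, 1], [0, 0, 0, 0, 0, 0, 1]],
  ],
)

```text
clock: 19.53
eef_pos: [0.4726, -0.025, 0.1013]
tool_rot: [0.948, 0.318, 0.007, -0.002]
ft_force: [-2.2, 0.5, 1.2]
grip_width: 0.0451
```

```bash
python3 -c "
from h import *
meas(4,'scene')"
```

```text
scene tilt s,t,z0 (array([-0.0001, -0.001 ,  0.0541]), np.int64(2505))
scene tilt (array([0.0001, 0.0002, 0.0541]), np.int64(2509))
19.7833 F [-1.89  0.11  0.6 ] p [ 0.4726 -0.025   0.1012] s 0.0376 t 0.0015
```

Call:
move_arm(
  moves=[
    [[0, 0, 0, 0, 0, 0, -0.1], [0, 0, 0, 0, 0, 0, -0.2], [0, 0, 0, 0, 0, 0, -0.4], [0, 0, 0, 0, 0, 0, -0.7], [0, 0, 0, 0, 0, 0, -1], [0, 0, 0, 0, 0, 0, -1], [0, 0, 0, 0, 0, 0, -1], [0, 0, 0, 0, 0, 0, -1]],
  ],
)

```text
clock: 20.45
eef_pos: [0.4773, -0.0253, 0.1027]
tool_rot: [0.948, 0.318, 0.012, -0.0]
ft_force: [0.3, -0.2, 0.1]
grip_width: 0.0852
```

```bash
python3 -c "
from h import *
meas(2,'scene'); corr(33); c=camera('scene'); bot(c,.066,.095,[.471,-.024])"
```

```text
scene tilt s,t,z0 (array([0.0015, 0.0009, 0.0542]), np.int64(2484))
scene tilt (array([0.0014, 0.0005, 0.0543]), np.int64(2492))
20.6 F [ 0.09 -0.24  0.47] p [ 0.4772 -0.0253  0.1027] s 0.0368 t 0.006
clk 20.6 p [ 0.4772 -0.0253  0.1027] turn units [-0.013  0.043 -0.137] deg [-0.39  1.28 -4.11] j [-0.058  0.294 -0.312  0.943  0.009  2.436] w 0.0853 F [0.03 0.97 0.13]
bottle 111 [ 0.4718 -0.0248] s 0.0378 t 0.0007 res 0.0011
```

Call:
move_arm(
  moves=[
    [[0, 0, 0.02, 0, 0, 0, -1], [0, 0, 0.03, 0, 0, 0, -1], [0, 0, 0.04, 0, 0, 0, -1], [0, 0, 0.05, 0, 0, 0, -1], [0, 0, 0.06, 0, 0, 0, -1], [0, 0, 0.06, 0, 0, 0, -1], [0, 0, 0.06, 0, 0, 0, -1], [0, 0, 0, 0, 0, 0, -1]],
  ],
)

```text
clock: 21.32
eef_pos: [0.4719, -0.025, 0.2664]
tool_rot: [0.948, 0.318, 0.007, -0.002]
ft_force: [1.0, 0.9, 1.5]
grip_width: 0.0854
```

Call:
move_arm(
  moves=[
    [[-0.06, -0.04, 0.02, 0, 0, 0, -1], [-0.06, -0.04, 0.02, 0, 0, 0, -1], [-0.06, -0.04, 0, 0, 0, 0, -1], [-0.03, -0.03, 0, 0, 0, 0, -1], [0, 0, 0, 0, 0, 0, -1], [0, 0, 0, 0, 0, 0, -1], [0, 0, 0, 0, 0, 0, -1], [0, 0, 0, 0, 0, 0, -1]],
  ],
)

```text
clock: 21.98
eef_pos: [0.3657, -0.1012, 0.2871]
tool_rot: [0.948, 0.32, 0.009, -0.001]
ft_force: [0.0, 0.2, 0.4]
grip_width: 0.0853
```

```bash
python3 -c "
from h import *
meas(2,'top'); corr(33); c=shot('scene','s6'); bot(c,.066,.095,[.471,-.024]); shot('top','top2')
P=cloud(c); m=(P[...,2]>.147)&(P[...,2]<.17)&(np.hypot(P[...,0]-.471,P[...,1]+.024)<.03); print('cap',P[m].min(0),P[m].max(0))"
```

```text
top tilt s,t,z0 (array([ 0.0013, -0.0046,  0.0541]), np.int64(3119))
scene tilt (array([0.0016, 0.0016, 0.0543]), np.int64(2553))
22.1333 F [0.37 0.18 0.25] p [ 0.3657 -0.101   0.287 ] s -0.0255 t -0.1135
clk 22.13 p [ 0.3657 -0.101   0.287 ] turn units [-0.012  0.033 -0.144] deg [-0.37  0.99 -4.33] j [-0.278 -0.029 -0.185  1.4    0.012  2.212] w 0.0853 F [-0.18 -0.56  0.38]
bottle 141 [ 0.4717 -0.0245] s 0.0382 t 0.0006 res 0.001
cap [ 0.45607271 -0.03820506  0.14703389] [ 0.484729   -0.00913362  0.15781182]
```

View pics/s6.png

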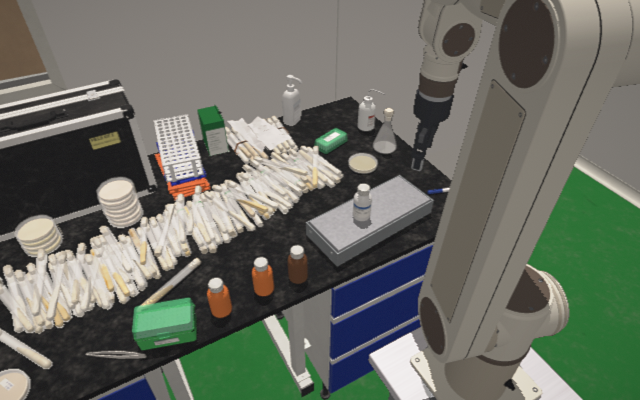

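The white bottle stands upright on the panel at about (362,205). The panel is level (tilt ≤0.001 rad from baseline), the other things haven't moved and the gripper is clear.

```bash
python3 -c "
from h import *
print(job_done())"
```

```text
the job is handed in; nothing more can be done
None
```

The white bottle now stands upright on the panel over the hidden rail, and I handed the job in at about 22 s of the 67 s allowed.

**Finding the rail:** I pressed at five places along the panel, positions given along its y from the centre.

| Position | Force | Result |
|---|---|---|
| -64 mm | about 2.5 N | sank about 7 mm |
| +17 mm | about 3.8 N | tipped about +0.009 rad |
| +38 mm | about 3 N | level, sank about 1.4 mm |
| +40 mm | about 5 N | level, held about 0.7 s to confirm |
| +57 mm | about 3.5 N | tipped about -0.008 rad |

The opposite, nearly equal tips at +17 and +57 mm put the rail at about +38 mm.

**Placing the bottle:** I gripped the bottle, carried it over and lowered it in half-millimetre steps. The panel stayed level while it took the weight.

**Last checks:** the bottle is at +38 mm and centred across the panel. Panel tilt along its length is within 0.001 rad of the unloaded reading. The other things look untouched and the gripper is well clear.

**What went wrong or disagreed:**
- **Wrist limit:** on the way to the bottle the last joint ran up against its range limit, and the tool tilted about 6° with empty fingers. I straightened it and grasped with the tool turned further round.
- **Tilt across the panel:** the last top-camera fit read about -0.005 rad across the panel's width, against +0.002 from the scene camera. I put this down to the bottle or its shadow disturbing the top-camera fit, but did not check it.

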